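# Drain the filter box and present its filter plate

### The job

On the rinse bench, first turn the red drain-valve lever of the grey filter box to half open (45 degrees, over the red mark on its dial), then lift the blue lid until it stands open by itself and draw the filter plate out by its orange tab. Finish while still holding the plate, hanging upright and still with its lower edge about 10 cm above the bench over the middle of the black drip tray, its broad faces parallel to the tray's long sides, with nothing but the gripper carrying it. Leave the valve half open and the lid open, and do not disturb the cup, bottle, wrench or wooden strip.

Things in the scene. Friction and masses are not known exactly. Their poses are not given: they have to be found in the camera images.
- valve (a joint): drain ball valve: angle of its red lever in rad. 0 = closed, the lever crosswise to the pipe and pointing along the filter box's -x (towards the robot); it grows clockwise seen from above to 1.571 = fully open, the lever along the pipe and pointing along the box's +y. Half open is 0.785. Friction (0.2 N m) keeps it where it is left.
- valve_grip (a point): point to hold on the red valve lever, 80 mm from its pivot, in the middle of the lever's section. There the lever is 16 mm wide and 14 mm tall, its centre 98 mm above the bench; it reaches from 45 to 105 mm from the pivot. Its own -x axis points outward along the lever. There is at least 30 mm of free height under it.
- valve_axis (a point): pivot of the valve lever (vertical axis), fixed to the filter box 180 mm to its +y side, at the lever's height. A white dial 90 mm in diameter lies 17 mm below it, with black marks at closed and fully open and a red mark at half open. Axes as those of the box.
- box_centre (a point): centre of the filter box's open rim, 135 mm above the bench. The grey box is fixed, 142 mm (x) by 162 mm (y) outside, walls and floor 6 mm; its +x (away from the robot at yaw 0) is the hinge side of the lid, its +y the side of the valve. Inside, the filter plate stands in the middle, in the box's x-z plane, between two pairs of 66 mm tall guide ribs at its side edges (11 mm channel); there is 70 mm of free space on either side of the plate.
- lid (a joint): opening angle of the blue lid in rad: 0 = closed, 1.571 = standing upright, 1.8 = stop. It turns about a level axis at the far (+x) rim of the box. A stiff hinge (0.2 N m) keeps it at any angle where it is left.
- lid_hinge (a point): middle of the lid's hinge axis (along the box's y), 139 mm above the bench, 71 mm from the box centre towards the box's +x. Axes as those of the box.
- lid_bar (a point): middle of the steel bar handle on the lid: a round bar of 10 mm diameter along the box's y, 74 mm free length between its two posts, 35 mm above the lid's top face (bar centre 179 mm above the bench when closed). Measured from the hinge axis of the closed lid: 126 mm towards the box's -x and 40 mm up. The lid is 142 mm by 166 mm by 8 mm, 0.14 kg. The bar can turn between gripping fingers.
- plate: the filter plate (0.12 kg, mass varies), loose, hidden under the lid at first, standing on the box's inner floor 6 mm above the bench. White frame 110 mm wide (its x), 7 mm thick (its y, the normal of the broad faces) and 85 mm tall (its z, up) with a grey mesh; on top an orange tab 40 mm wide, 10 mm thick, 34 mm tall. The origin is the middle of its lower edge.
- plate_tab (a point): point to hold on the filter plate's orange tab, in the middle of the tab's width and thickness, 106 mm above the plate's lower edge (tab top at 119 mm, so 10 mm below the box rim while the plate stands in the box). Axes as those of the plate.
- tray: black drip tray, fixed, 130 mm (x) by 210 mm (y, the long side), 28 mm tall, walls 4 mm; origin at the middle of its underside on the bench. The plate's width must end up along the tray's y, either way round.
- filter_box: the fixed filter box with its valve and pipe; origin on the bench below box_centre, same axes.
- cup: bystander: white plastic cup, 80 mm diameter, 75 mm tall; origin at the centre of its underside
- amber: bystander: small amber bottle, 52 mm diameter, 100 mm tall; origin at the centre of its underside
- wrench: bystander: steel wrench lying flat on the bench in front of the robot; origin under its middle
- shim: bystander: wooden strip 50 by 150 by 18 mm lying flat beyond the box; origin at the centre of its underside
Not all that is in view belongs to the job. Of the things like the tray, leave any that is turquoise; of the rest the larger one is meant.

How it is judged:
By the outcome, as a careful person would: the job done as asked, in the order asked, and still so for the second after the job is handed in, while the arm keeps its last pose, push and grip.
It also fails if it takes over 72 s, if anything falls off the work surface, if the arm or the gripper's body presses on something with over 40 N, if the wrist force passes 120 N, or if a joint passes its speed limit or range.

### The arm

A 7-joint arm with a two-finger parallel gripper is mounted at the origin on the work surface. World frame = base frame: x ahead of the robot, y to its left, z up, the work surface at z = 0. Lengths are in m, angles in rad, forces in N, time in s.
With the tool pointing down it reaches from about 0.4 to 0.9 m from the base axis. Payload 5.6 kg.
Tool frame: the origin (TCP) lies midway between the tips of the shut fingers; the grasp point (between the pads) lies 19 mm behind it; z points along the fingers, y is the line along which they close (so a half turn about z gives the same grasp; the last joint's range is limited). The gripper opens to 92 mm and grips with 3 to 60 N. Pads are 20 mm wide; open, the fingers measure 128 mm over their backs; the gripper's body (75 mm by 189 mm) begins 69 mm behind the grasp point.
Start: joints at [1.278, 0.468, -0.012, 1.603, 0.006, 1.071, -0.056], TCP at [0.161, -0.63, 0.215] pointing down, gripper open.
Joint ranges: [-2.53, 2.53], [-0.31, 2.02], [-1.57, 1.55], [0.28, 2.44], [-1.29, 4.43], [0.15, 1.84], [-2.92, 2.92]. Speed limits (rad/s): [2.57, 2.57, 3.14, 3.14, 3.14, 3.14, 3.14].

### API

Orientations are given as a unit quaternion [w, x, y, z].
In Python, from workcell import status, snapshot, camera_info, ticket gives the robot as it stands.
- The arm moves only by the shell command python3 -m handwheel 'ROWS' [FORCE]. ROWS is text: rows parted by semicolons, each of 7 numbers parted by spaces: the shift along the world's x, y, z in m, then the turn, a rotation vector about the world's x, y, z in degrees, then the gripper's target within -1 to 1 (shut at 1, half-way at 0, fully open at -1). A call has 1 to 5 rows; each row is the pose to reach, as a shift and turn from the pose commanded when the call began; what a row does not reach only later rows make up. A row lasts 1/10 s, in which the tool goes at most 50 mm and 8.59 degrees, less where a joint would pass 70% of its speed; a pose out of reach is approached as far as the arm can. A call with a gripper value outside its range is refused whole. The fingers move at their own pace and stop on an object; FORCE is the grip in N (left out, the last holds). Time passes only in rows, so rows that repeat a pose let the fingers close. It gives the time, the measured TCP pose, the force, the opening and the grip force at its end, in the units of the state.
- status.get_state(): the state, without advancing time (a new reading comes with each control period).
- snapshot(name): name is "scene" or "top"; returns (picture, depth): 384x512x3 uint8, red, green, blue; 384x512 float32, m along the optical axis (not along the pixel's ray), 0 where there is no reading.
- camera_info(name): a dict with "K" (3x3 intrinsics, pixels), "rvec" (rotation vector, rad) and "tvec" (3), from world to camera coordinates, as OpenCV has them. Camera axes: x right, y down, z forward; pixel columns grow to the right and rows downward; lengths in m; the calibration is good to about 2 mm. A picture is of the moment at which its call begins. camera_info takes no time and is no camera call.
- ticket.close_job(): hands the job in; it is judged then, once.
The state is a dict: "clock": time; "q": joint angles; "qd": joint speeds; "effort": joint torques, N m; "position": TCP position; "eef_rot": TCP orientation; "ft_force": force on the tool from outside, world axes, zero at the start; "wrist_torque": the same for the moment, N m; "gripper_width": finger opening in m; "gripper_force": force on a finger pad.
Only numpy, scipy, OpenCV 4.12 (cv2) and the standard library are available. Lean on these libraries where they do the work, as an engineer would, in place of code of your own. Each camera call takes 0.05 s, during which the arm holds its last target. There are 200 camera calls.

## Working session

There is one attempt and no reset: what is moved stays moved. The work goes in short steps, Python scripts to look and compute and a shell command to move; the robot and the scene stay as the last step left them, time stands still between calls to the robot, and variables do not carry over. Pictures are saved under pics/ and viewed, at most 10 in all, crops included, and the job is handed in when it is done.

```bash
ls; mkdir -p pics; cat > h.py <<'E'
import numpy as np, cv2
from workcell import status, snapshot, camera_info, ticket
def cam(n):
    c=camera_info(n); R,_=cv2.Rodrigues(np.array(c["rvec"],float)); return np.array(c["K"],float).reshape(3,3),R,np.array(c["tvec"],float).ravel()
def cloud(n,d):
    K,R,t=cam(n); v,u=np.mgrid[:d.shape[0],:d.shape[1]]
    p=np.stack([(u-K[0,2])/K[0,0]*d,(v-K[1,2])/K[1,1]*d,d],-1)
    return (p-t)@R
def shoot(n,f):
    im,d=snapshot(n); np.savez(f"{f}.npz",im=im,d=d); cv2.imwrite(f"pics/{f}.png",im[...,::-1]); return im,d,cloud(n,d)
E
python3 - <<'E'
from h import *
for n in("top","scene"): shoot(n,n+"1"); K,R,t=cam(n); print(n,K.round(0).tolist(),(-R.T@t).round(3),R[2].round(2))
print(status.get_state())
a=[cv2.imread(f"pics/{n}1.png") for n in("top","scene")]
E
```

```text
pics
top [[413.0, 0.0, 261.0], [0.0, 413.0, 188.0], [0.0, 0.0, 1.0]] [ 0.338 -0.147  1.525] [ 0.14 -0.02 -0.99]
scene [[466.0, 0.0, 254.0], [0.0, 466.0, 198.0], [0.0, 0.0, 1.0]] [ 1.12  -0.715  1.316] [-0.41  0.37 -0.83]
{'clock': 0.1, 'q': array([ 1.27800663,  0.46831044, -0.01158555,  1.60353763,  0.00600217,
        1.0714155 , -0.05631481]), 'qd': array([-0.00203408, -0.00200915, -0.00123672, -0.00285957, -0.00103608,
       -0.00015003,  0.0013063 ]), 'effort': array([ 1.03985869e-03, -5.21646667e+01, -1.23064805e-02, -2.44366640e+01,
       -5.67458407e-02,  1.40904970e-02,  8.25943721e-05]), 'position': array([ 0.16047004, -0.62932558,  0.21371924]), 'eef_rot': array([-8.01653610e-04,  9.92216268e-01,  1.24523922e-01, -1.64668379e-04]), 'ft_force': array([-0.37406851,  0.0478861 ,  0.51199277]), 'wrist_torque': array([-0.06063121, -0.02412724,  0.02952075]), 'gripper_force': 0.0, 'gripper_width': 0.09169533847786897}
```

View pics/top1.png

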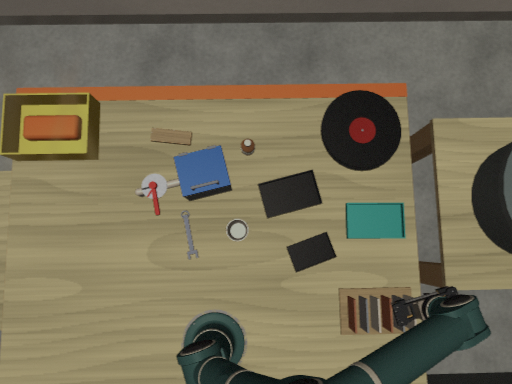

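View pics/scene1.png

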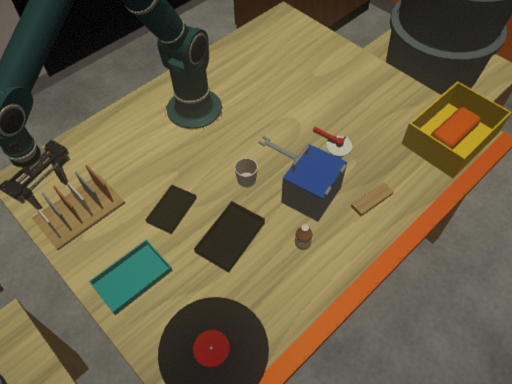

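The top view shows three tray-like things: a large black one at (290,194), a small black one at (311,252) and a turquoise one at (375,220). Turquoise is excluded, and of the other two the one at (290,194) is larger, so it is the drip tray. The blue lid is at (203,173), the red lever runs from (152,186) to (157,212), the cup is at (237,230), the wrench at (190,235), the bottle at (248,146) and the strip at (171,136).

```bash
python3 - <<'E'
from h import *
f=np.load("top1.npz"); im,d=f["im"],f["d"]; P=cloud("top",d)
hsv=cv2.cvtColor(im,cv2.COLOR_RGB2HSV); H,S,V=[hsv[...,i].astype(int) for i in range(3)]
v,u=np.mgrid[:384,:512]
def roi(a,b,c,e): return (u>a)&(u<b)&(v>c)&(v<e)
def rect(n,m):
    q=P[m]; r=cv2.minAreaRect((q[:,:2]*1000).astype(np.float32)); print(n,m.sum(),np.round(r[0],1),np.round(r[1],1),round(r[2],1),"z",np.percentile(q[:,2],[5,50,95]).round(3),"mean",q.mean(0).round(4))
z=P[...,2]
rect("lid",roi(165,240,140,205)&(abs(z-.143)<.006))
rect("bar",roi(165,240,170,205)&(z>.165)&(z<.2))
rect("lever",roi(130,180,165,220)&((H<8)|(H>172))&(S>150)&(V>90)&(z>.07))
rect("levertop",roi(130,180,190,220)&((H<8)|(H>172))&(S>150)&(V>90)&(z>.07))
rect("dial",roi(130,180,165,205)&(S<40)&(V>150)&(abs(z-.081)<.01))
rect("trayrim",roi(250,330,163,222)&(z>.018)&(z<.04))
rect("tray",roi(250,330,163,222)&(V<60)&(z<.04))
rect("small",roi(280,342,225,278)&(V<60)&(z<.04))
rect("cup",roi(220,255,215,245)&(z>.06)); rect("amber",roi(236,260,132,160)&(z>.05))
rect("wrench",roi(178,202,205,262)&(S<80)&(z<.04)&(z>.004)); rect("shim",roi(145,198,122,148)&(z>.01)&(z<.03))
c=np.hstack([cv2.resize(im[y:y+90,x:x+120],(400,300),interpolation=2) for x,y in((125,135),(240,160))])
cv2.imwrite("pics/crop1.png",c[...,::-1])
E
```

```text
lid 1858 [594.6  27.9] [148.2 166.3] 13.5 z [0.139 0.144 0.148] mean [0.595  0.0276 0.1437]
bar 88 [539.2  14.4] [10.8 91.2] 12.6 z [0.174 0.182 0.187] mean [0.5389 0.0144 0.182 ]
lever 153 [415.4  52.4] [418.1  88.3] 56.8 z [0.096 0.104 0.113] mean [0.5086 0.1905 0.1136]
levertop 102 [410.1  48.1] [410.   66.9] 60.4 z [0.095 0.104 0.11 ] mean [0.4888 0.1863 0.1168]
dial 340 [552.1 201.8] [89.6 83.8] 44.9 z [0.076 0.081 0.086] mean [0.5573 0.199  0.081 ]
trayrim 251 [ 524.2 -280.7] [131.1 210.3] 14.0 z [0.019 0.027 0.033] mean [ 0.5267 -0.2861  0.0268]
tray 1937 [ 523.7 -282.2] [128.2 206.8] 14.1 z [-0.001  0.004  0.025] mean [ 0.5262 -0.2836  0.006 ]
small 1111 [ 311.2 -353.3] [ 93.8 154. ] 19.3 z [-0.002  0.003  0.015] mean [ 0.3109 -0.3555  0.004 ]
cup 111 [378.  -92.6] [110.2  77.3] 18.4 z [0.063 0.074 0.082] mean [ 0.3918 -0.0874  0.125 ]
amber 160 [ 529.9 -125. ] [ 51.  383.1] 88.8 z [0.056 0.072 0.102] mean [ 0.6915 -0.1284  0.0849]
wrench 312 [385.2  85.3] [201.   81.2] 0.1 z [0.004 0.007 0.013] mean [0.376  0.0894 0.0075]
shim 532 [751.6 157.7] [150.3  57.2] 83.7 z [0.012 0.018 0.023] mean [0.7483 0.1577 0.0177]
```

View pics/crop1.png

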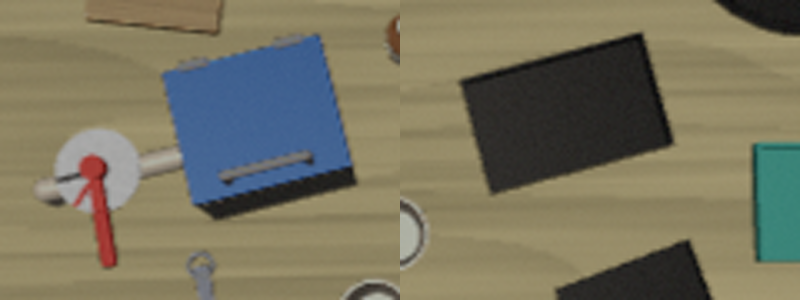

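The crop confirms the larger black tray and the lever, dial, lid and bar. The box, dial and lever geometry agree: yaw is about 13.7°, the box centre is at (0.595, 0.028), the pivot at (0.553, 0.2025), and the tray centre at (0.524, -0.281) with yaw 14°. The fingers already close along box y, so I'll move over the lever.

```bash
python3 -m handwheel '.2 .15 0 0 0 0 -1;.2 .15 0 0 0 0 -1;.2 .15 0 0 0 0 -1;.2 .15 0 0 0 0 -1;.2 .15 0 0 0 0 -1'
python3 -m handwheel '.1 .2 0 0 0 0 -1;.1 .2 0 0 0 0 -1;.1 .2 0 0 0 0 -1;.1 .2 0 0 0 0 -1;.1 .2 0 0 0 0 -1'
python3 -m handwheel '0 .23 0 0 0 0 -.3;0 .23 0 0 0 0 -.3;0 .23 0 0 0 0 -.3;0 .23 0 0 0 0 -.3;0 .23 0 0 0 0 -.3'
python3 -m handwheel '.014 .2 0 0 0 0 -.3;.014 .2 0 0 0 0 -.3;.014 .2 0 0 0 0 -.3;.014 .2 0 0 0 0 -.3;.014 .2 0 0 0 0 -.3'
python3 -c "from h import *;s=status.get_state();print(s['q'].round(2),s['eef_rot'].round(4))"
```

```text
clock: 0.6
position: [0.3618, -0.4783, 0.2143]
eef_rot: [-0.0, 0.992, 0.124, -0.0]
ft_force: [0.5, -0.6, 0.6]
gripper_width: 0.0917
gripper_force: 0.0
clock: 1.1
position: [0.4625, -0.2747, 0.2145]
eef_rot: [-0.001, 0.992, 0.128, 0.0]
ft_force: [0.2, -0.2, 0.4]
gripper_width: 0.0918
gripper_force: 0.0
clock: 1.6
position: [0.46, -0.0459, 0.2146]
eef_rot: [-0.0, 0.992, 0.127, -0.0]
ft_force: [0.2, 0.4, -0.3]
gripper_width: 0.06
gripper_force: 0.0
clock: 2.1
position: [0.4736, 0.1577, 0.2148]
eef_rot: [-0.002, 0.992, 0.13, 0.0]
ft_force: [0.2, -0.8, 0.5]
gripper_width: 0.0596
gripper_force: 0.0
[ 0.03  0.26 -0.48  1.94  0.14  0.97 -1.82] [-1.900e-03  9.915e-01  1.299e-01  4.000e-04]
```

```bash
python3 -m handwheel '.002 .026 -.03 0 0 0 -.3;.002 .026 -.075 0 0 0 -.3;.002 .026 -.105 0 0 0 -.3;.002 .026 -.135 0 0 0 -.3;.002 .026 -.135 0 0 0 -.3'
python3 -c "
from h import *
im,d,P=shoot('scene','s2');cv2.imwrite('pics/s2.png',cv2.resize(im[90:230,230:420],None,fx=4,fy=4)[...,::-1][:600,:800])"
```

```text
clock: 2.6
position: [0.4736, 0.1741, 0.076]
eef_rot: [0.001, 0.992, 0.124, -0.004]
ft_force: [-0.9, 0.1, -0.1]
gripper_width: 0.0599
gripper_force: 0.0
```

View pics/s2.png

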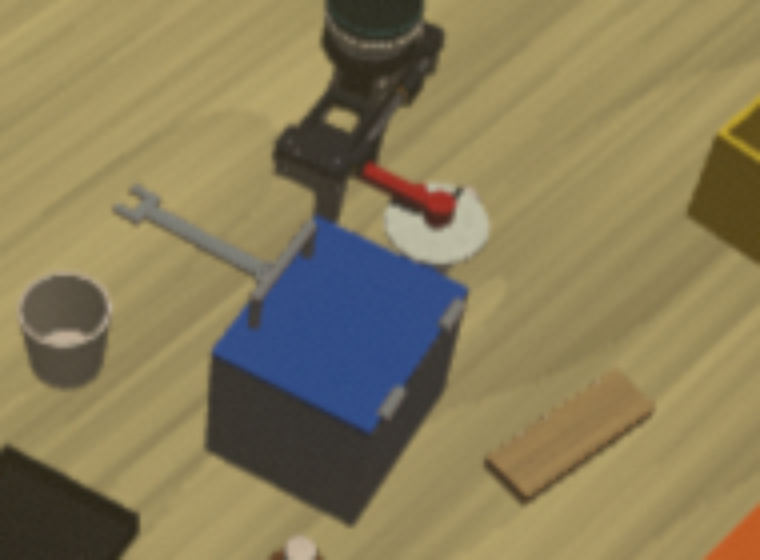

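The red lever enters between the fingers at about (365,172) in the crop. I'll settle, then correct.

```bash
python3 -m handwheel '0 0 0 0 0 0 -.3;0 0 0 0 0 0 -.3;0 0 0 0 0 0 -.3' 12
```

```text
clock: 2.95
position: [0.4777, 0.1763, 0.0811]
eef_rot: [-0.0, 0.992, 0.124, 0.001]
ft_force: [0.5, -0.0, -0.2]
gripper_width: 0.0598
gripper_force: 0.0
```

```bash
python3 -m handwheel '-.002 .0075 -.002 0 0 0 -.3;-.002 .0075 -.002 0 0 0 -.3;-.002 .0075 -.002 0 0 0 1;-.002 .0075 -.002 0 0 0 1;-.002 .0075 -.002 0 0 0 1' 15
python3 -m handwheel '0 0 0 0 0 0 1;0 0 0 0 0 0 1;0 0 0 0 0 0 1'
python3 - <<'E'
import numpy as np
c=np.array([.553,.2025]);g=np.array([.475,.1835])-c
for a in (7.5,15,22.5,30,37.5,45):
    t=-np.radians(a);R=np.array([[np.cos(t),-np.sin(t)],[np.sin(t),np.cos(t)]]);print(a,(R@g-g).round(4))
E
```

```text
clock: 3.45
position: [0.4746, 0.1836, 0.0776]
eef_rot: [0.0, 0.992, 0.124, -0.0]
ft_force: [-0.2, -0.0, -0.8]
gripper_width: 0.0379
gripper_force: 0.0
clock: 3.75
position: [0.4742, 0.1841, 0.0775]
eef_rot: [-0.0, 0.992, 0.125, -0.0]
ft_force: [-1.4, -0.2, 0.4]
gripper_width: 0.0162
gripper_force: 14.9
7.5 [-0.0018  0.0103]
15 [-0.0023  0.0208]
22.5 [-0.0013  0.0313]
30 [0.001  0.0415]
37.5 [0.0046 0.0514]
45 [0.0094 0.0607]
```

Width is 16 mm as expected and there is little side force. Now the 45° turn clockwise.

```bash
python3 -m handwheel '-.002 .010 0 0 0 -7.5 1;-.0023 .021 0 0 0 -15 1;-.0013 .031 0 0 0 -22.5 1;.001 .0415 0 0 0 -30 1;.0046 .0514 0 0 0 -37.5 1'
python3 -m handwheel '.0048 .0093 0 0 0 -7.5 1;.0048 .0093 0 0 0 -7.5 1;.0048 .0093 0 0 0 -7.5 1;.0048 .0093 0 0 0 -7.5 1'
python3 -c "
from h import *
s=status.get_state();print(s['q'].round(2),s['position'],s['eef_rot'].round(4),2*np.degrees(np.arctan2(s['eef_rot'][2],s['eef_rot'][1])))
print(np.degrees(np.arctan2(.2025-s['position'][1],.553-s['position'][0])),np.hypot(.2025-s['position'][1],.553-s['position'][0]))"
```

```text
clock: 4.25
position: [0.4794, 0.2341, 0.0775]
eef_rot: [0.001, 0.979, -0.204, 0.0]
ft_force: [1.8, -3.8, 0.5]
gripper_width: 0.0157
gripper_force: 15.0
clock: 4.65
position: [0.4844, 0.2438, 0.0776]
eef_rot: [-0.0, 0.965, -0.264, 0.0]
ft_force: [3.1, -1.5, -1.7]
gripper_width: 0.0157
gripper_force: 15.0
[-0.34  0.49 -0.23  1.96  0.16  0.71 -2.78] [0.48442585 0.2438011  0.07757263] [-1.000e-04  9.645e-01 -2.640e-01  3.000e-04] -30.610613506128708
-31.059876476548755 0.08005120002887889
```

```bash
python3 -m handwheel '0 0 0 0 0 0 -.3;0 0 0 0 0 0 -.3;0 0 0 0 0 0 -.3;0 0 .04 0 0 0 -.3;0 0 .08 0 0 0 -.3'
python3 -m handwheel '0 0 .05 0 0 8 -.3;0 0 .1 0 0 16 -.3;0 -.02 .1 0 0 24 -.3;0 -.05 .1 0 0 32 -.3;0 -.08 .1 0 0 40 -.3'
python3 -m handwheel '0 -.03 0 0 0 8 -.3;0 -.06 0 0 0 16 -.3;0 -.09 0 0 0 24 -.3;.01 -.12 0 0 0 32 -.3;.02 -.14 0 0 0 40 -.3'
python3 -m handwheel '.01 0 0 0 0 8 -.3;.02 0 0 0 0 16 -.3;.03 0 0 0 0 24 -.3;.035 0 0 0 0 32 -.3;.035 0 0 0 0 40 -.3'
python3 -m handwheel '0 0 0 0 0 8 -.3;0 0 0 0 0 15 -.3;0 0 0 0 0 15 -.3;0 0 0 0 0 15 -.3'
python3 - <<'E'
from h import *
s=status.get_state();print(s['q'].round(2),s['position'],2*np.degrees(np.arctan2(s['eef_rot'][2],s['eef_rot'][1])))
im,d,P=shoot("top","t3")
hsv=cv2.cvtColor(im,cv2.COLOR_RGB2HSV); H,S,V=[hsv[...,i].astype(int) for i in range(3)]
m=((H<8)|(H>172))&(S>150)&(V>90);m[:165]=0;m[225:]=0;m[:,:120]=0;m[:,185:]=0;m&=abs(P[...,2]-.105)<.03
q=P[m][:,:2];far=q[np.hypot(*(q-[.553,.2025]).T)>.03];print(len(far),far.mean(0)); vv=far.mean(0)-[.553,.2025];print(180-np.degrees(np.arctan2(vv[1],vv[0]))+13.7)
cv2.imwrite("pics/t3.png",cv2.resize(im[130:240,110:270],(800,550),interpolation=2)[...,::-1])
E
```

```text
clock: 5.15
position: [0.4827, 0.2441, 0.1575]
eef_rot: [0.001, 0.964, -0.264, -0.002]
ft_force: [0.4, 0.1, 0.3]
gripper_width: 0.0539
gripper_force: 0.0
clock: 5.65
position: [0.4837, 0.1639, 0.2581]
eef_rot: [-0.0, 0.996, 0.085, 0.0]
ft_force: [0.9, -0.4, -0.7]
gripper_width: 0.0596
gripper_force: 0.0
clock: 6.15
position: [0.5038, 0.0222, 0.2578]
eef_rot: [0.0, 0.908, 0.419, -0.0]
ft_force: [0.3, 1.4, 0.1]
gripper_width: 0.0596
gripper_force: 0.0
clock: 6.65
position: [0.5393, 0.0246, 0.2574]
eef_rot: [-0.0, 0.709, 0.705, 0.0]
ft_force: [0.0, -0.6, -0.4]
gripper_width: 0.0603
gripper_force: 0.0
clock: 7.05
position: [0.5388, 0.0244, 0.2575]
eef_rot: [-0.0, 0.615, 0.789, -0.0]
ft_force: [-0.4, 0.9, 0.3]
gripper_width: 0.0599
gripper_force: 0.0
[ 0.28  0.28 -0.46  1.8   0.14  1.09  0.01] [0.53884183 0.02436882 0.2575382 ] 104.1540124729105
94 [0.49336905 0.23526033]
42.483719274234275
```

View pics/t3.png

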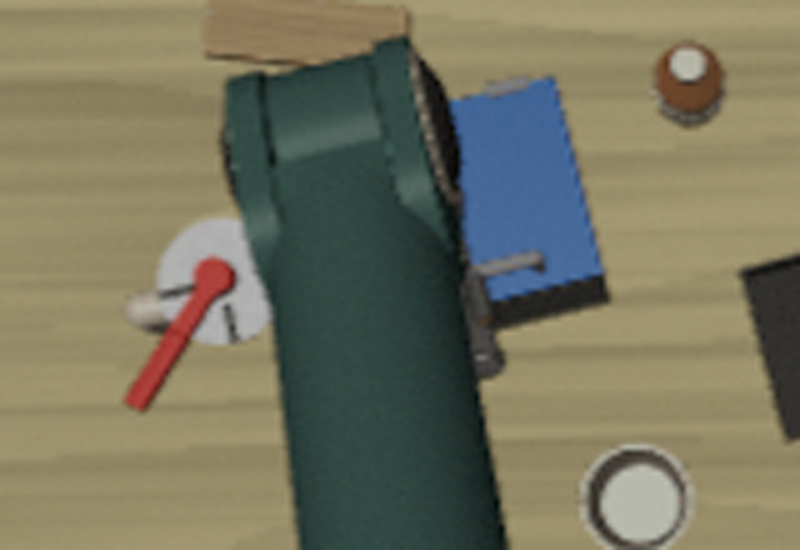

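The lever, from (215,275) to (135,405) in the crop, stands between the two black marks and covers the red one. I'll measure its angle more precisely, using the change between the two pictures.

```bash
python3 - <<'E'
from h import *
K,R,t=cam("top");C=-R.T@t
for f in("top1","t3"):
    im=np.load(f+".npz")["im"];hsv=cv2.cvtColor(im,cv2.COLOR_RGB2HSV);H,S,V=[hsv[...,i].astype(int) for i in range(3)]
    m=((H<8)|(H>172))&(S>140)&(V>120);m[:165]=0;m[225:]=0;m[:,:120]=0;m[:,185:]=0
    v,u=np.nonzero(m);r=np.c_[(u-K[0,2])/K[0,0],(v-K[1,2])/K[1,1],np.ones(len(u))]@R
    X=(C+r*((.105-C[2])/r[:,2])[:,None])[:,:2]
    dist=np.hypot(*(X-[.553,.2025]).T);L=X[(dist>.04)]
    vx,vy,x0,y0=cv2.fitLine(L.astype(np.float32),cv2.DIST_HUBER,0,.001,.001).ravel()
    print(f,len(L),np.degrees(np.arctan2(vy,vx)),L.mean(0),dist.max(), X[dist<.02].mean(0))
E
```

```text
top1 76 9.015576 [0.48199236 0.18811828] 0.10542157732100992 [0.54937096 0.20080292]
t3 76 -31.18559 [0.4897412  0.23864672] 0.1040889201054844 [0.54924588 0.20252779]
```

The fitted lever axis (-31.2°) and box yaw (13.7°) give 44.9°, which agrees with the gripper. On to the bar.

```bash
python3 -m handwheel '.002 -.0095 0 0 0 0 -.3;.002 -.0095 -.03 0 0 0 -.3;.002 -.0095 -.06 0 0 0 -.3;.002 -.0095 -.08 0 0 0 -.3;.002 -.0095 -.097 0 0 0 -.3'
python3 -m handwheel '0 0 0 0 0 0 -.3;0 0 0 0 0 0 1;0 0 0 0 0 0 1;0 0 0 0 0 0 1;0 0 0 0 0 0 1' 15
python3 -m handwheel '0 0 0 0 0 0 1;0 0 0 0 0 0 1'
```

```text
clock: 7.6
position: [0.5407, 0.0139, 0.1592]
eef_rot: [-0.0, 0.614, 0.789, -0.001]
ft_force: [-0.3, -0.1, 0.0]
gripper_width: 0.0598
gripper_force: 0.0
clock: 8.1
position: [0.5415, 0.0148, 0.1614]
eef_rot: [0.001, 0.614, 0.79, 0.0]
ft_force: [-0.5, -0.2, 0.5]
gripper_width: 0.03
gripper_force: 0.0
clock: 8.3
position: [0.5412, 0.0148, 0.1608]
eef_rot: [0.0, 0.614, 0.79, 0.0]
ft_force: [0.2, 0.4, 0.1]
gripper_width: 0.0137
gripper_force: 0.0
```

```bash
python3 -m handwheel '0 0 0 0 0 0 1;0 0 0 0 0 0 1;0 0 0 0 0 0 1'
python3 - <<'E'
import numpy as np
y=np.radians(13.7);T=np.radians(np.arange(0,99.1,6.6)) 
dx=(-.126*np.cos(T)+.040*np.sin(T))+.126; dz=(.126*np.sin(T)+.04*np.cos(T))-.04
P=np.c_[dx*np.cos(y),dx*np.sin(y),dz]
for i in range(1,len(P)): b=(i-1)//5*5; print(i,(P[i]-P[b]).round(4))
E
```

```text
clock: 8.6
position: [0.5416, 0.015, 0.1608]
eef_rot: [0.0, 0.614, 0.79, 0.0]
ft_force: [1.5, 1.6, -0.4]
gripper_width: 0.0093
gripper_force: 15.0
1 [0.0053 0.0013 0.0142]
2 [0.0121 0.003  0.0277]
3 [0.0204 0.005  0.0403]
4 [0.03   0.0073 0.0519]
5 [0.0409 0.01   0.0622]
6 [0.0119 0.0029 0.009 ]
7 [0.0248 0.0061 0.0165]
8 [0.0384 0.0094 0.0224]
9 [0.0526 0.0128 0.0266]
10 [0.0672 0.0164 0.0292]
11 [0.0148 0.0036 0.0008]
12 [ 0.0295  0.0072 -0.0001]
13 [ 0.0441  0.0107 -0.0028]
14 [ 0.0582  0.0142 -0.0072]
15 [ 0.0718  0.0175 -0.0132]
```

```bash
python3 -m handwheel '.0053 .0013 .0142 0 0 0 1;.012 .003 .0277 0 0 0 1;.0204 .005 .0403 0 0 0 1;.03 .0073 .052 0 0 0 1;.041 .01 .0622 0 0 0 1'
python3 -m handwheel '0 0 0 0 0 0 1'
```

```text
clock: 9.1
position: [0.5791, 0.0238, 0.2224]
eef_rot: [-0.002, 0.614, 0.789, -0.003]
ft_force: [-6.9, -3.0, 3.0]
gripper_width: 0.0093
gripper_force: 15.0
clock: 9.2
position: [0.581, 0.0242, 0.2239]
eef_rot: [-0.001, 0.614, 0.79, -0.002]
ft_force: [-6.7, -1.7, 8.4]
gripper_width: 0.0095
gripper_force: 15.0
```

```bash
python3 -m handwheel '.0115 .0028 .0095 0 0 0 1;.0245 .006 .0172 0 0 0 1;.038 .0093 .0232 0 0 0 1;.0525 .0128 .0275 0 0 0 1;.067 .0163 .0302 0 0 0 1'
python3 -m handwheel '.0148 .0036 .0008 0 0 0 1;.0295 .0072 -.0001 0 0 0 1;.0441 .0107 -.0028 0 0 0 1;.058 .0142 -.0072 0 0 0 1;.0718 .0175 -.0132 0 0 0 1'
python3 -m handwheel '0 0 0 0 0 0 1;0 0 0 0 0 0 1'
python3 -c "
from h import *
im,d,P=shoot('scene','s4');cv2.imwrite('pics/s4.png',cv2.resize(im[70:230,200:410],None,fx=3.75,fy=3.75)[...,::-1][:600,:800])"
```

```text
clock: 9.7
position: [0.6484, 0.0402, 0.2536]
eef_rot: [-0.0, 0.614, 0.789, -0.002]
ft_force: [-2.5, -2.5, 2.4]
gripper_width: 0.0095
gripper_force: 15.0
clock: 10.2
position: [0.7207, 0.0573, 0.2396]
eef_rot: [-0.0, 0.614, 0.789, -0.001]
ft_force: [-1.4, -2.5, 2.7]
gripper_width: 0.0095
gripper_force: 15.0
clock: 10.4
position: [0.7209, 0.0575, 0.2393]
eef_rot: [0.0, 0.614, 0.789, -0.001]
ft_force: [1.9, -2.4, -2.1]
gripper_width: 0.0096
gripper_force: 15.0
```

View pics/s4.png

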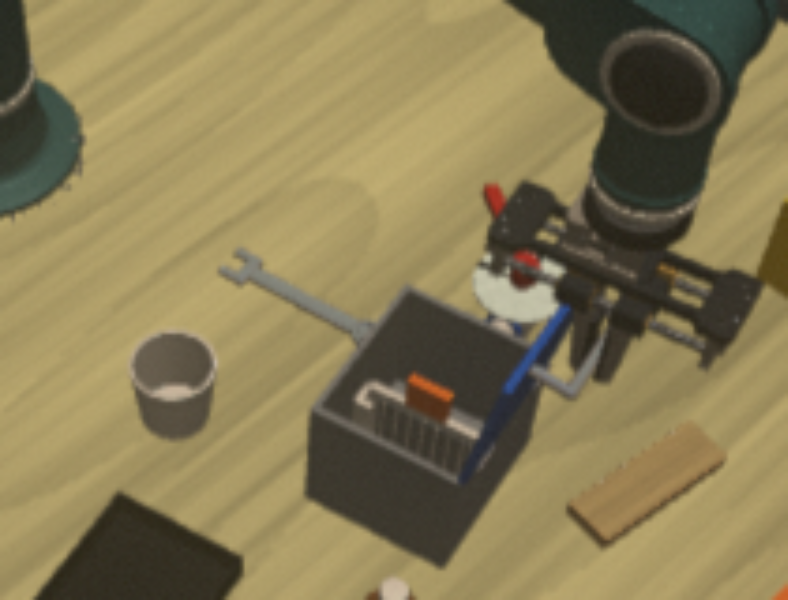

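The lid stands at about 99°, its bar is held, and the orange tab is visible at (430,395). Releasing gently, rising, and returning over the box.

```bash
python3 -m handwheel '0 0 0 0 0 0 .55;0 0 0 0 0 0 .55;0 0 0 0 0 0 .55;0 0 .02 0 0 0 .55;0 0 .05 0 0 0 .55'
python3 -m handwheel '0 0 .04 0 0 0 .55;0 0 .06 0 0 0 .55;-.03 -.007 .06 0 0 0 .55;-.07 -.017 .06 0 0 0 .4;-.11 -.027 .06 0 0 0 .2'
python3 -m handwheel '-.016 -.003 0 0 0 -8 0;-.016 -.003 0 0 0 -16 0;-.016 -.003 0 0 0 -24 0;-.016 -.003 0 0 0 -32 0;-.016 -.003 0 0 0 -40 0'
python3 -m handwheel '0 0 0 0 0 -8 0;0 0 0 0 0 -16 0;0 0 0 0 0 -24 0;0 0 0 0 0 -32 0;0 0 0 0 0 -40 0'
python3 -m handwheel '0 0 0 0 0 -8 0;0 0 0 0 0 -10.4 0;0 0 0 0 0 -10.4 0;0 0 0 0 0 -10.4 0'
python3 - <<'E'
from h import *
s=status.get_state();print(s['q'].round(2),s['position'],2*np.degrees(np.arctan2(s['eef_rot'][2],s['eef_rot'][1])))
im,d,P=shoot("scene","s5")
hsv=cv2.cvtColor(im,cv2.COLOR_RGB2HSV); H,S,V=[hsv[...,i].astype(int) for i in range(3)]
m=(H<14)&(H>3)&(S>150)&(V>120)&(abs(P[...,2]-.12)<.03)&(abs(P[...,0]-.6)<.1)&(abs(P[...,1]-.03)<.1)
q=P[m]; top=q[q[:,2]>.119]; print(m.sum(),len(top),q.mean(0),top.mean(0),q.min(0),q.max(0))
b=(H>100)&(H<125)&(S>120)&(P[...,2]>.1)&(abs(P[...,0]-.67)<.15)
q=P[b];print("lid",b.sum(),q.min(0),q.max(0))
cv2.imwrite('pics/s5.png',cv2.resize(im[70:230,200:410],None,fx=3.75,fy=3.75)[...,::-1][:600,:800])
E
```

```text
clock: 10.95
position: [0.7193, 0.0589, 0.2882]
eef_rot: [-0.002, 0.613, 0.79, -0.002]
ft_force: [-0.0, -0.1, 0.3]
gripper_width: 0.0207
gripper_force: 0.0
clock: 11.45
position: [0.6091, 0.0322, 0.3495]
eef_rot: [-0.0, 0.613, 0.79, 0.0]
ft_force: [0.5, -0.9, 1.3]
gripper_width: 0.0332
gripper_force: 0.0
clock: 11.95
position: [0.5943, 0.0292, 0.3501]
eef_rot: [-0.0, 0.848, 0.53, 0.0]
ft_force: [-0.2, 0.0, 0.1]
gripper_width: 0.046
gripper_force: 0.0
clock: 12.45
position: [0.5944, 0.0293, 0.35]
eef_rot: [-0.0, 0.978, 0.208, -0.0]
ft_force: [-0.4, -0.8, -0.8]
gripper_width: 0.0453
gripper_force: 0.0
clock: 12.85
position: [0.5946, 0.0291, 0.35]
eef_rot: [-0.0, 0.993, 0.122, 0.0]
ft_force: [1.0, -0.4, -0.3]
gripper_width: 0.0458
gripper_force: 0.0
[ 0.06  0.28 -0.21  1.56  0.06  1.3  -1.48] [0.59458692 0.02913398 0.34996671] 14.016876286093868
30 27 [0.59664119 0.02390445 0.12311466] [0.59774301 0.02371544 0.12373731] [0.57607969 0.01551218 0.11633564] [0.61469448 0.03207115 0.12893703]
lid 98 [ 0.62654334 -0.03550725  0.11522707] [0.70806413 0.12428088 0.28321647]
```

View pics/s5.png

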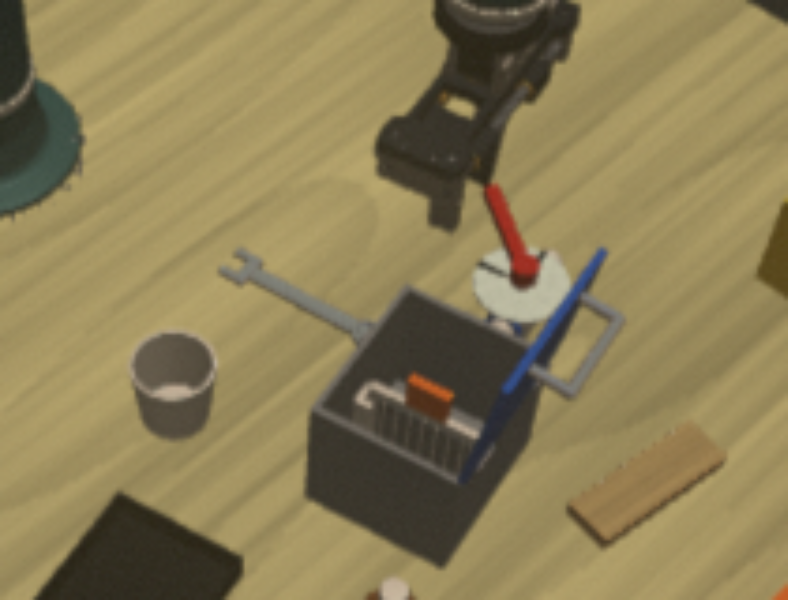

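The lid stands free and the tab at (430,397) is at (0.597, 0.026) with its top at 0.125, as expected. Descending.

```bash
python3 -m handwheel '.0015 -.0015 -.04 0 0 0 0;.0015 -.0015 -.08 0 0 0 0;.0015 -.0015 -.12 0 0 0 0;.0015 -.0015 -.15 0 0 0 0;.0015 -.0015 -.17 0 0 0 0'
python3 -m handwheel '0 0 -.025 0 0 0 0;0 0 -.05 0 0 0 0;0 0 -.07 0 0 0 0;0 0 -.087 0 0 0 0;0 0 -.087 0 0 0 0'
python3 -m handwheel '0 0 0 0 0 0 0;0 0 0 0 0 0 1;0 0 0 0 0 0 1;0 0 0 0 0 0 1;0 0 0 0 0 0 1' 20
python3 -m handwheel '0 0 0 0 0 0 1;0 0 0 0 0 0 1;0 0 0 0 0 0 1'
```

```text
clock: 13.4
position: [0.595, 0.0271, 0.1772]
eef_rot: [-0.0, 0.993, 0.121, -0.002]
ft_force: [0.6, -0.7, -0.4]
gripper_width: 0.046
gripper_force: 0.0
clock: 13.9
position: [0.5945, 0.027, 0.0904]
eef_rot: [-0.0, 0.993, 0.121, -0.002]
ft_force: [-0.4, -0.2, -0.4]
gripper_width: 0.0461
gripper_force: 0.0
clock: 14.4
position: [0.5966, 0.0272, 0.0934]
eef_rot: [0.0, 0.993, 0.121, 0.0]
ft_force: [-0.2, 0.6, 0.7]
gripper_width: 0.0159
gripper_force: 0.0
clock: 14.7
position: [0.5965, 0.0271, 0.0931]
eef_rot: [0.0, 0.993, 0.121, 0.0]
ft_force: [-0.6, 0.0, 3.4]
gripper_width: 0.0099
gripper_force: 20.0
```

```bash
python3 -m handwheel '0 0 .0 0 0 0 1;0 0 .01 0 0 0 1;0 0 .025 0 0 0 1;0 0 .04 0 0 0 1;0 0 .06 0 0 0 1' 30
python3 -m handwheel '0 0 .025 0 0 0 1;0 0 .05 0 0 0 1;0 0 .075 0 0 0 1;0 0 .1 0 0 0 1;0 0 .12 0 0 0 1'
python3 -m handwheel '0 0 .02 0 0 0 1;0 0 .035 0 0 0 1;0 0 .04 0 0 0 1'
```

```text
clock: 15.2
position: [0.5961, 0.0273, 0.154]
eef_rot: [-0.0, 0.993, 0.121, -0.0]
ft_force: [-0.0, 0.4, -1.7]
gripper_width: 0.0096
gripper_force: 30.0
clock: 15.7
position: [0.5967, 0.0273, 0.2759]
eef_rot: [0.0, 0.993, 0.121, 0.001]
ft_force: [0.5, 0.3, -2.1]
gripper_width: 0.0097
gripper_force: 30.0
clock: 16.0
position: [0.597, 0.0274, 0.316]
eef_rot: [0.0, 0.993, 0.121, 0.002]
ft_force: [-0.2, 0.2, -1.8]
gripper_width: 0.0097
gripper_force: 30.0
```

```bash
python3 -m handwheel '-.007 -.02 0 0 0 0 1;-.014 -.04 0 0 0 0 1;-.021 -.065 0 0 0 0 1;-.028 -.09 0 0 0 5 1;-.035 -.115 0 0 0 11 1' 30
python3 -m handwheel '-.006 -.025 0 0 0 6 1;-.012 -.05 0 0 0 12 1;-.018 -.075 0 0 0 18 1;-.024 -.1 0 0 0 24 1;-.03 -.125 0 0 0 30 1'
python3 -m handwheel '-.004 -.02 0 0 0 6 1;-.006 -.04 0 0 0 12 1;-.008 -.055 0 0 0 18 1;-.008 -.065 0 0 0 24 1;-.008 -.068 0 0 0 30 1'
python3 -m handwheel '0 0 0 0 0 6 1;0 0 -.01 0 0 12 1;0 0 -.02 0 0 16 1;0 0 -.03 0 0 19 1;0 0 -.04 0 0 19 1'
python3 -c "from h import *;s=status.get_state();print(s['q'].round(2),s['position'],2*np.degrees(np.arctan2(s['eef_rot'][2],s['eef_rot'][1])))"
```

```text
clock: 16.5
position: [0.5606, -0.0886, 0.3128]
eef_rot: [-0.0, 0.976, 0.218, -0.0]
ft_force: [0.5, -0.6, -1.5]
gripper_width: 0.0098
gripper_force: 30.0
clock: 17.0
position: [0.5307, -0.2136, 0.3128]
eef_rot: [-0.0, 0.886, 0.463, -0.0]
ft_force: [0.5, -1.2, -1.5]
gripper_width: 0.0098
gripper_force: 30.0
clock: 17.5
position: [0.5225, -0.2823, 0.3126]
eef_rot: [-0.0, 0.737, 0.676, -0.0]
ft_force: [-0.5, -0.5, -1.7]
gripper_width: 0.0099
gripper_force: 30.0
clock: 18.0
position: [0.523, -0.2807, 0.2723]
eef_rot: [-0.0, 0.616, 0.788, 0.0]
ft_force: [0.3, 0.6, -1.7]
gripper_width: 0.0099
gripper_force: 30.0
[ 0.65  0.34 -0.27  1.67  0.1   1.15  0.59] [ 0.52302494 -0.28071008  0.27232102] 103.91263344855123
```

Lower by 85 mm, settle, and check.

```bash
python3 -m handwheel '.0005 0 -.02 0 0 0 1;.0005 0 -.04 0 0 0 1;.0005 0 -.06 0 0 0 1;.0005 0 -.075 0 0 0 1;.0005 0 -.085 0 0 0 1' 30
python3 -m handwheel '0 0 0 0 0 0 1;0 0 0 0 0 0 1;0 0 0 0 0 0 1;0 0 0 0 0 0 1;0 0 0 0 0 0 1'
python3 - <<'E'
from h import *
s=status.get_state();print(s['q'].round(2),s['position'],2*np.degrees(np.arctan2(s['eef_rot'][2],s['eef_rot'][1])),abs(s['qd']).max())
for n in("scene","top"):
    im,d,P=shoot(n,n+"6"); X,Y,Z=P[...,0],P[...,1],P[...,2]
    near=(abs(X-.524)<.09)&(abs(Y+.281)<.09)
    hsv=cv2.cvtColor(im,cv2.COLOR_RGB2HSV);w=near&(Z>.07)&(Z<.2)&(hsv[...,2]>90)&(hsv[...,1]<70)
    q=P[w]
    if len(q)>20:
        q=q[abs(q[:,2]-.14)<.06];c=q-q.mean(0);U=np.linalg.svd(c)[2];print(n,len(q),q.mean(0).round(4),"normal",U[2].round(3),"z",np.percentile(q[:,2],[2,98]).round(3),"yaw",np.degrees(np.arctan2(U[2][1],U[2][0])))
im=np.load("scene6.npz")["im"];cv2.imwrite('pics/s6.png',cv2.resize(im[60:330,100:460],(800,600))[...,::-1])
E
```

```text
clock: 18.5
position: [0.5233, -0.2806, 0.1864]
eef_rot: [-0.001, 0.617, 0.787, -0.0]
ft_force: [0.6, -0.2, -0.9]
gripper_width: 0.0102
gripper_force: 30.0
clock: 19.0
position: [0.5241, -0.281, 0.1884]
eef_rot: [0.001, 0.616, 0.787, 0.0]
ft_force: [0.3, 0.0, -2.3]
gripper_width: 0.01
gripper_force: 30.0
[ 0.64  0.42 -0.26  1.75  0.13  0.98  0.57] [ 0.52412289 -0.28101488  0.18841271] 103.90032357397759 0.002547712994576309
scene 42 [ 0.5332 -0.3124  0.1819] normal [0.925 0.238 0.296] z [0.173 0.187] yaw 14.457297931754912
```

View pics/s6.png

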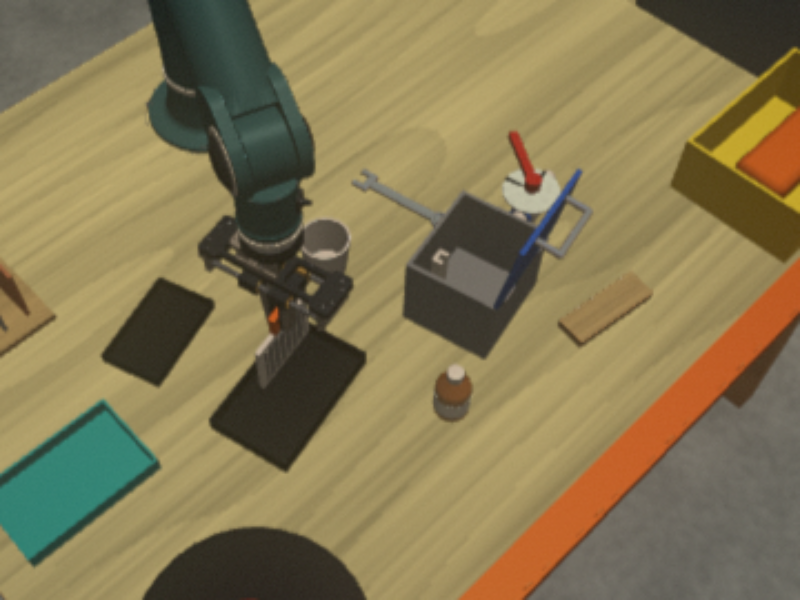

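View pics/top6.png

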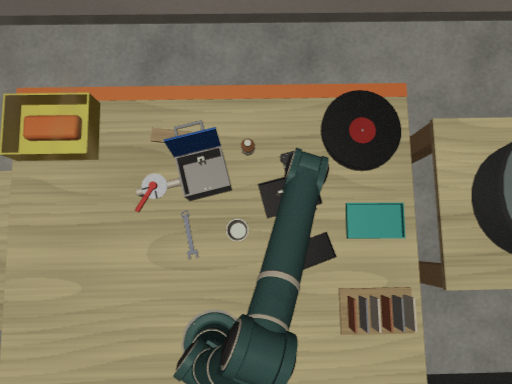

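The plate hangs over the middle of the tray with its faces along the tray's long sides. The lid is open, the lever half open and the bystanders are in place. Last check is the lower-edge height and tilt, from the depth data.

```bash
python3 - <<'E'
from h import *
P=cloud("scene",np.load("scene6.npz")["d"]); a=np.radians(14); r=P-np.array([.524,-.281,0])
xx=r[...,0]*np.cos(a)+r[...,1]*np.sin(a); yy=-r[...,0]*np.sin(a)+r[...,1]*np.cos(a)
m=(abs(xx)<.018)&(abs(yy)<.075)&(P[...,2]>.06)&(P[...,2]<.19)
y,z,x=yy[m],P[...,2][m],xx[m];print(m.sum(),"y",np.percentile(y,[1,99]).round(3))
A=np.c_[y,z,np.ones(len(y))];print("plane x=ay+bz+c",np.linalg.lstsq(A,x,rcond=None)[0].round(3),"mean x",x.mean().round(4))
for l in np.arange(-.06,.06,.02):
    k=(y>=l)&(y<l+.02)
    if k.sum()>3: print(l.round(2),k.sum(),z[k].min().round(3),z[k].max().round(3))
E
```

```text
373 y [-0.059  0.05 ]
plane x=ay+bz+c [ 0.016 -0.007  0.005] mean x 0.004
-0.06 104 0.1 0.186
-0.04 80 0.099 0.188
-0.02 67 0.102 0.19
0.0 43 0.098 0.157
0.02 52 0.096 0.184
0.04 26 0.097 0.183
```

```bash
python3 -c "from h import *;print(ticket.close_job())"
```

```text
the job is handed in; nothing more can be done
None
```

The job is handed in at about 19 s of robot time: valve at about 45°, lid standing open by itself at about 99°, and the plate held still and upright with its lower edge about 10 cm above the bench, within about 5 mm of the tray's middle, its faces along the tray's long sides and the bystanders untouched in the last pictures.

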